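Fill the biscuit keeper to its line

TASK

Fill the biscuit keeper up to the line on its clear sides, so that its lid will just close: on top of the biscuit that is already in it stack more from the board, flat, choosing thick and thin ones so that the top of the stack comes level with the line. Set each one down gently, do not let it drop in; leave the biscuits that are not needed lying flat on the board, and do not knock over or push away the lid and the spice jar.

Things in the scene. Friction and masses are not known exactly. Their poses are not given: they have to be found in the camera images.
- thick_1_center (a point): centre (half-way up) of a thick round biscuit: hard shortbread, a flat disc 56 mm in diameter and 20 mm thick, about 44 g. z is its axis. It lies flat, either on the board or as the one biscuit already in the keeper: which biscuit is where changes from start to start.
- thick_2_center (a point): centre (half-way up) of a thick round biscuit: hard shortbread, a flat disc 56 mm in diameter and 20 mm thick, about 44 g. z is its axis. It lies flat, either on the board or as the one biscuit already in the keeper: which biscuit is where changes from start to start.
- thin_1_center (a point): centre (half-way up) of a thin round biscuit: hard shortbread, a flat disc 56 mm in diameter and 10 mm thick, about 22 g. z is its axis. It lies flat, either on the board or as the one biscuit already in the keeper: which biscuit is where changes from start to start.
- thin_2_center (a point): centre (half-way up) of a thin round biscuit: hard shortbread, a flat disc 56 mm in diameter and 10 mm thick, about 22 g. z is its axis. It lies flat, either on the board or as the one biscuit already in the keeper: which biscuit is where changes from start to start.
- keeper: biscuit keeper, stands firmly: a round wooden foot 89 mm wide, 28 mm high, whose flat top is the floor inside; on it two clear curved panels, on the +y and -y sides, form a tube open at the top and at two side slots. Inside radius 30.5 mm, outside 34; rim 90 mm above the origin, the top 8 mm flare out to 33 mm inside. Origin: centre of the underside, z up the tube's axis.
- keeper_slots (a point): point on the keeper's axis at rim height; x runs through the two finger slots, on the keeper's +x and -x sides: each 40 mm wide and open from the rim down to the foot, so that two fingers holding a biscuit across x can go down with it, open there and come up again.
- keeper_line (a point): point on the keeper's axis at the height of its fill line: a dark steel line 3 mm high (this point is its middle) round the outside of both panels, 50 mm above the floor inside, 12 mm below the rim.
- board: wooden chopping board lying on the worktop, 231 mm along x, 193 mm along y, 28 mm thick; origin: centre of its underside. Three biscuits lie on it in a rough row along its x, 9 mm or more apart, with free board on both sides of the row (towards its +y and -y). It does not move. Its x points roughly to the left, as the robot sees it.
- lid: the keeper's wooden lid, 74 mm wide and 39 mm high with its knob, standing on its plug beyond the keeper (loose; not needed now). Its plug, 8 mm deep, ends 4 mm above the fill line when it is on. Origin: centre of its underside.
- spice_jar: spice jar with a black cap, 40 mm wide and 105 mm tall, standing beyond the keeper (loose; not needed). Origin: centre of its underside.
Not all that is in view belongs to the job. What is shaped like the part that bears thick_2_center but red is not meant.

How it is judged:
At the end, for the whole second after the job is handed in: The top biscuit's upper face is within 4 mm of the keeper's line and nothing in the keeper stands higher; every biscuit lies flat and at rest, either stacked inside the keeper (centred within 6 mm of its axis, tilted less than 0.1 rad) or on the board (((horizontal distance between thick_1_center and keeper below 0.006 m and angle between thick_1_center's own z axis and vertical below 0.1 rad and z of thick_1_center in the frame of keeper between 0.028 and 0.072 m) or (x of thick_1_center in the frame of board between -0.116 and 0.116 m and y of thick_1_center in the frame of board between -0.096 and 0.096 m and angle between thick_1_center's own z axis and vertical below 0.1 rad and z of thick_1_center in the frame of board below 0.042 m)) and ((horizontal distance between thick_2_center and keeper below 0.006 m and angle between thick_2_center's own z axis and vertical below 0.1 rad and z of thick_2_center in the frame of keeper between 0.028 and 0.072 m) or (x of thick_2_center in the frame of board between -0.116 and 0.116 m and y of thick_2_center in the frame of board between -0.096 and 0.096 m and angle between thick_2_center's own z axis and vertical below 0.1 rad and z of thick_2_center in the frame of board below 0.042 m)) and ((horizontal distance between thin_1_center and keeper below 0.006 m and angle between thin_1_center's own z axis and vertical below 0.1 rad and z of thin_1_center in the frame of keeper between 0.028 and 0.077 m) or (x of thin_1_center in the frame of board between -0.116 and 0.116 m and y of thin_1_center in the frame of board between -0.096 and 0.096 m and angle between thin_1_center's own z axis and vertical below 0.1 rad and z of thin_1_center in the frame of board below 0.037 m)) and ((horizontal distance between thin_2_center and keeper below 0.006 m and angle between thin_2_center's own z axis and vertical below 0.1 rad and z of thin_2_center in the frame of keeper between 0.028 and 0.077 m) or (x of thin_2_center in the frame of board between -0.116 and 0.116 m and y of thin_2_center in the frame of board between -0.096 and 0.096 m and angle between thin_2_center's own z axis and vertical below 0.1 rad and z of thin_2_center in the frame of board below 0.037 m)) and ((horizontal distance between thick_1_center and keeper below 0.006 m and angle between thick_1_center's own z axis and vertical below 0.1 rad and z of thick_1_center in the frame of keeper between 0.028 and 0.072 m and z of thick_1_center in the frame of keeper above 0.064 m) or (horizontal distance between thick_2_center and keeper below 0.006 m and angle between thick_2_center's own z axis and vertical below 0.1 rad and z of thick_2_center in the frame of keeper between 0.028 and 0.072 m and z of thick_2_center in the frame of keeper above 0.064 m) or (horizontal distance between thin_1_center and keeper below 0.006 m and angle between thin_1_center's own z axis and vertical below 0.1 rad and z of thin_1_center in the frame of keeper between 0.028 and 0.077 m and z of thin_1_center in the frame of keeper above 0.069 m) or (horizontal distance between thin_2_center and keeper below 0.006 m and angle between thin_2_center's own z axis and vertical below 0.1 rad and z of thin_2_center in the frame of keeper between 0.028 and 0.077 m and z of thin_2_center in the frame of keeper above 0.069 m)) and linear speed of each of thick_1, thick_2, thin_1, thin_2 below 0.02 m/s); the robot touches nothing.
It fails at once if a biscuit is dropped into the keeper (it falls faster than 0.6 m/s inside it, which is a free drop of about 20 mm) ((horizontal distance between thick_1_center and keeper below 0.03 m and z of thick_1_center in the frame of keeper below 0.1 m and linear speed of thick_1 above 0.6 m/s) or (horizontal distance between thick_2_center and keeper below 0.03 m and z of thick_2_center in the frame of keeper below 0.1 m and linear speed of thick_2 above 0.6 m/s) or (horizontal distance between thin_1_center and keeper below 0.03 m and z of thin_1_center in the frame of keeper below 0.1 m and linear speed of thin_1 above 0.6 m/s) or (horizontal distance between thin_2_center and keeper below 0.03 m and z of thin_2_center in the frame of keeper below 0.1 m and linear speed of thin_2 above 0.6 m/s)).
It fails at once if the lid or the spice jar is pushed more than 40 mm or tipped over (distance of any of lid, spice_jar from where it was at the start of the episode above 0.04 m or angle between any of lid, spice_jar's own z axis and vertical above 0.5 rad).
It also fails if it takes over 42 s, if anything falls off the work surface, if the arm or the gripper's body presses on something with over 40 N, if the wrist force passes 120 N, or if a joint passes its speed limit or range.

ROBOT

A 6-joint arm with a two-finger parallel gripper is mounted at the origin on a cart in front of the work surface, level with it; the furniture and walls round the work are solid. World frame = base frame: x ahead of the robot, y to its left, z up, the work surface at z = 0. Lengths are in m, angles in rad, forces in N, time in s.
With the tool pointing down it reaches from about 0.3 to 0.75 m from the base axis. Payload 8.5 kg.
Tool frame: the origin (TCP) lies at the very end of the fingers, on their centre line; the grasp point (between the pads) lies 19 mm behind it (ctrl.grasp_offset is the distance from the TCP to the grasp point, in m); z points along the fingers, y is the direction in which the jaws open and shut (so a half turn about z gives the same grasp; the last joint's range is limited). The gripper opens to 88 mm and grips with 3 to 60 N. Pads are 18 mm wide; open, the fingers measure 123 mm over their backs; the gripper's body (75 mm by 187 mm) begins 45 mm behind the grasp point.
Start: joints at [0.892, 0.381, 1.297, -0, 1.464, -0.215], TCP at [0.246, 0.492, 0.239] pointing down, gripper open.
Joint ranges: [-3.11, 3.11], [-0.89, 2.33], [0.22, 2.48], [-1.42, 4.56], [0.17, 2.85], [-2.88, 2.88]. Speed limits (rad/s): [2.39, 2.39, 3.14, 3.14, 3.14, 3.14].

INTERFACE

Orientations are given as a unit quaternion [w, x, y, z].
In Python, from plant import ctrl gives the robot as it stands.
- The arm moves only by the shell command python3 -m jog 'ROWS' [OPENING] [FORCE]. ROWS is JSON, one flat list of numbers, 6 for each row, row after row: the shift along the tool's x, y, z as a fraction of full scale, then the turn, a rotation vector about the tool's x, y, z as a fraction of full scale. In form: [dx, dy, dz, rx, ry, rz, dx, dy, dz, rx, ry, rz, ...]. A call has 1 to 12 rows; each row is the pose to reach, as a shift and turn from the pose commanded when the call began, along the tool's axes at that moment; what a row does not reach only later rows make up. Full scale, the value 1, is 500 mm for a shift and pi/4 rad for a turn. A row lasts 1/12 s, in which the tool goes at most 41.7 mm and 7.16 degrees, less where a joint would pass 70% of its speed; a pose out of reach is approached as far as the arm can. A call with a number of a shift or a turn outside -1 to 1 is refused whole. A call with a gripper value outside its range is refused whole. OPENING is the gripper command: -1 is fully open, 1 is shut, values between are in proportion, set as the call begins (- or left out, the last holds). The fingers move at their own pace and stop on an object; FORCE is the grip in N (left out, the last holds). Time passes only in rows, so rows that repeat a pose let the fingers close. It gives the time, the measured TCP pose, the force and the opening at its end, in the units of the state.
- ctrl.get_obs(): the state, without advancing time (a new reading comes with each control period).
- ctrl.camera(name): name is "scene" or "top" or "wrist"; returns (picture, depth): 480x640x3 uint8, red, green, blue; 480x640 float32, m along the optical axis (not along the pixel's ray), 0 where there is no reading.
- ctrl.calibration(name): a dict with "fx", "fy", "cx", "cy" (pixels), "eye" and "rotation" of the camera in the world. Camera axes: x right, y up, looking along -z (the intrinsics and any distortion apply to the point x, -y, -z); pixel columns grow to the right and rows downward; lengths in m; the calibration is good to about 2 mm. A picture is of the moment at which its call begins: read the wrist's pose just before it. calibration takes no time and is no camera call; for the wrist camera it gives the pose at the moment of the call.
- ctrl.job_done(): hands the job in, once; it reports no verdict.
The state is a dict: "time_s": time; "qpos": joint angles; "qvel": joint speeds; "joint_efforts": joint torques, N m; "ee_pos": TCP position; "tool_rot": TCP orientation; "wrist_force": force on the tool from outside, world axes, zero at the start; "ft_torque": the same for the moment, N m; "grip_width": finger opening in m.
Only numpy, scipy, OpenCV 4.12 (cv2) and the standard library are available. Lean on these libraries where they do the work, as an engineer would, in place of code of your own. Each camera call takes 0.05 s, during which the arm holds its last target.

## Working session

There is one attempt and no reset: what is moved stays moved. The work goes in short steps, Python scripts to look and compute and a shell command to move; the robot and the scene stay as the last step left them, time stands still between calls to the robot, and variables do not carry over. Pictures are saved under pics/ and viewed, and the job is handed in when it is done.

```bash
ls; mkdir -p pics
python3 - <<'E'
from plant import ctrl
import cv2,numpy as np
o=ctrl.get_obs();print({k:np.round(v,3) for k,v in o.items()})
for n in ["scene","top"]:
    p,d=ctrl.camera(n);c=ctrl.calibration(n)
    print(n,c)
    cv2.imwrite(f"pics/{n}0.png",p[:,:,::-1]);np.savez(f"pics/{n}0.npz",p=p,d=d)
E
```

```text
pics
{'time_s': np.float64(0.0), 'qpos': array([ 0.892,  0.381,  1.298, -0.   ,  1.464, -0.215]), 'qvel': array([ 0.   ,  0.   ,  0.   , -0.   ,  0.   , -0.001]), 'joint_efforts': array([ 0.0000e+00, -4.3793e+01, -2.2456e+01,  7.1000e-02,  3.5000e-02,
       -0.0000e+00]), 'ee_pos': array([0.246, 0.492, 0.238]), 'tool_rot': array([-0.   ,  0.23 ,  0.973, -0.001]), 'wrist_force': array([ 0.113, -0.003, -0.27 ]), 'ft_torque': array([-0.02 , -0.017, -0.007]), 'grip_width': np.float64(0.088)}
scene {'fx': 507.80643256491044, 'fy': 507.80643256491044, 'cx': 320.9077870438422, 'cy': 230.6372908161048, 'eye': array([ 0.07064761, -0.38293228,  0.60354843]), 'rotation': array([ 0.83940807,  0.43453536, -0.14431374, -0.29282529])}
top {'fx': 454.6378338956475, 'fy': 454.6378338956475, 'cx': 318.5355033267477, 'cy': 240.53587396574065, 'eye': array([0.3743988 , 0.19660353, 0.92659607]), 'rotation': array([-0.70235686, -0.04309246,  0.04731126,  0.70894254])}
```

View pics/scene0.png

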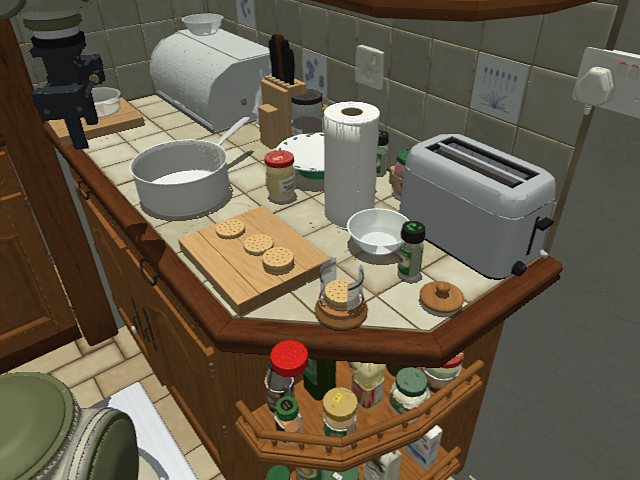

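View pics/top0.png

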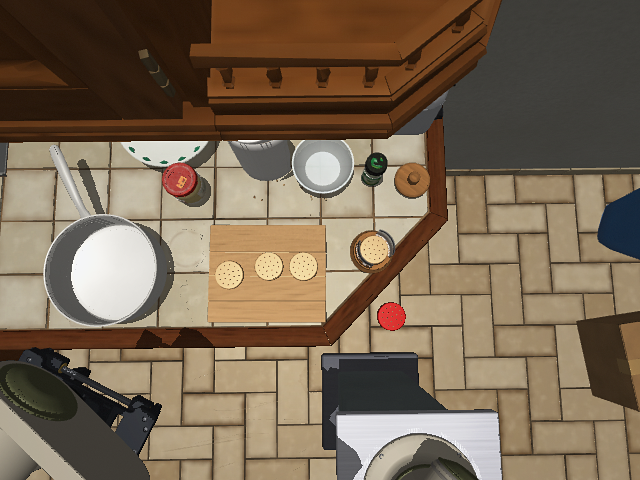

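The pictures show three biscuits on the board at top (229,275), (268,266) and (303,266), and one in the keeper at (374,250). The red look-alike is a jar cap on the lower shelf at top (391,316) / scene (289,357). The lid is at top (412,180) and the jar at (374,168).

```bash
cat > h.py <<'E'
import numpy as np,cv2
from scipy.spatial.transform import Rotation as R
def rot(q): return R.from_quat([q[1],q[2],q[3],q[0]]).as_matrix()
def pts(c,u,v,d):
    u=np.asarray(u,float);v=np.asarray(v,float)
    x=(u-c['cx'])/c['fx'];y=(v-c['cy'])/c['fy']
    P=np.stack([x*d,-y*d,-np.ones_like(x)*d],-1)
    return P@rot(c['rotation']).T+c['eye']
def plane(c,u,v,z):
    D=pts(c,u,v,1.0)-c['eye']
    return c['eye']+D*((z-c['eye'][2])/D[...,2])[...,None]
def proj(c,P):
    q=(np.asarray(P)-c['eye'])@rot(c['rotation'])
    return c['cx']+c['fx']*q[...,0]/-q[...,2], c['cy']-c['fy']*q[...,1]/-q[...,2]
E
python3 - <<'E'
from plant import ctrl
from h import *
D=np.load('pics/top0.npz');p,d=D['p'],D['d'];c=ctrl.calibration('top')
v,u=np.mgrid[0:480,0:640]
P=pts(c,u,v,d)
for n,(a,b) in dict(b1=(229,275),b2=(268,266),b3=(303,266),k=(374,250),lid=(412,180),jar=(374,168),tile=(350,210)).items():
    print(n,P[b,a].round(4),np.median(P[b-5:b+6,a-5:a+6,2]).round(4))
# board edges
m=(P[...,2]>.02)&(P[...,2]<.034)&(u>195)&(u<340)&(v>215)&(v<330)&(p[...,2]<140)
cs,_=cv2.findContours(m.astype(np.uint8),cv2.RETR_EXTERNAL,cv2.CHAIN_APPROX_NONE)
cc=max(cs,key=cv2.contourArea);r=cv2.minAreaRect(cc);print('board',r)
bx=cv2.boxPoints(r);print(plane(c,bx[:,0],bx[:,1],.028).round(4))
for (a,b) in [(229,275),(268,266),(303,266),(374,250)]:
    z=P[b,a,2]
    w=P[b-25:b+26,a-25:a+26]
    mm=(abs(w[...,2]-z)<.004); 
    mm=mm.astype(np.uint8); n,l=cv2.connectedComponents(mm); s=l==l[25,25]
    ys,xs=np.nonzero(s);(e,rad)=cv2.minEnclosingCircle(np.stack([xs,ys],1).astype(np.float32))
    print((a,b),s.sum(),'mean',w[s].mean(0).round(4),'encl',plane(c,np.array(e[0]+a-25),np.array(e[1]+b-25),z).round(4),rad*(c['eye'][2]-z)/c['fx'])
im=cv2.resize(p[215:335,195:455],None,fx=3,fy=3,interpolation=cv2.INTER_CUBIC);cv2.imwrite('pics/cropt.png',im[...,::-1])
q=np.load('pics/scene0.npz')['p'];im=cv2.resize(q[200:340,180:380],None,fx=4,fy=4,interpolation=cv2.INTER_CUBIC);cv2.imwrite('pics/crops.png',im[...,::-1])
E
```

```text
b1 [0.4224 0.3655 0.0403] 0.0385
b2 [0.4394 0.2901 0.0375] 0.0388
b3 [0.4379 0.2213 0.05  ] 0.0487
k [0.4677 0.0834 0.0498] 0.0487
lid [0.61   0.0015 0.0361] 0.0341
jar [0.6151 0.0867 0.1055] 0.1052
tile [ 0.557   0.1245 -0.0011] -0.0
board ((266.0, 273.0), (96.0, 118.0), 90.0)
[[0.5233 0.4133 0.028 ]
 [0.5212 0.1774 0.028 ]
 [0.3318 0.1796 0.028 ]
 [0.3341 0.4092 0.028 ]]
(229, 275) 590 mean [0.4235 0.3668 0.0387] encl [0.4231 0.366  0.0403] 0.027952181086175237
(268, 266) 605 mean [0.4396 0.2891 0.0384] encl [0.4395 0.2894 0.0375] 0.027809185007236663
(303, 266) 605 mean [0.4385 0.2218 0.0486] encl [0.4382 0.2214 0.05  ] 0.027604943861469177
(374, 250) 593 mean [0.4697 0.0837 0.0487] encl [0.4693 0.0841 0.0498] 0.027419293441000952
```

View pics/cropt.png

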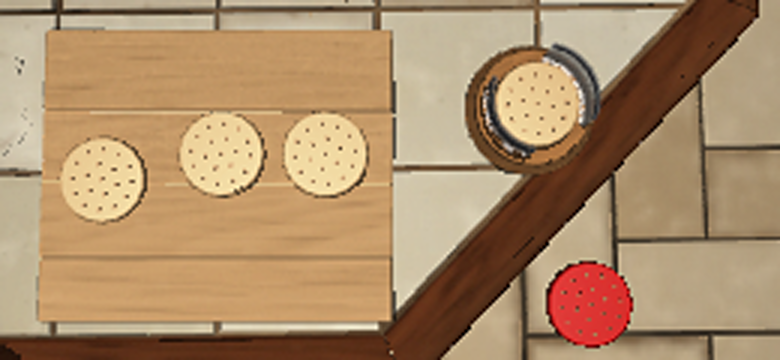

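View pics/crops.png

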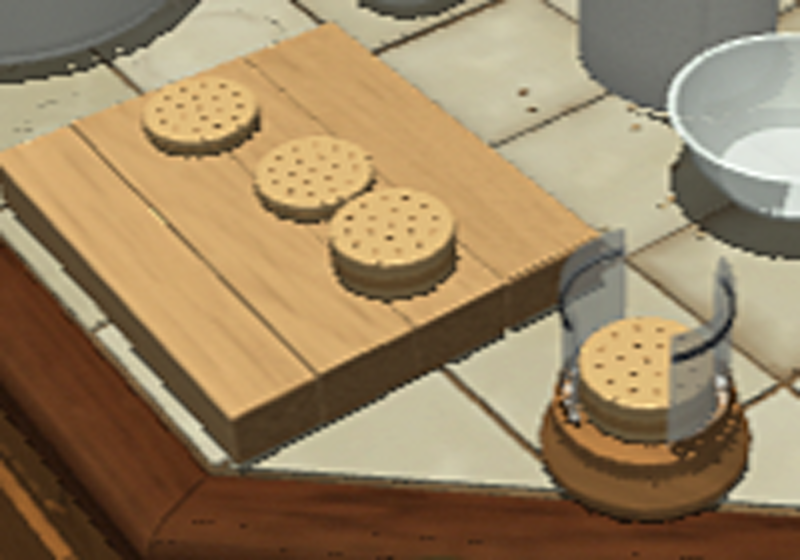

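Candidates by crop: thin A (229,275) with its top at z≈.039, thin B (268,266) at z≈.039, thick (303,266) at z≈.049. The keeper (374,250) already holds a thick one (top .049 = .028+.020). It needs 30 mm more, so thick first, then thin B. The red disc at (391,316) is rejected. Next I measure the keeper's axis and slot direction.

```bash
python3 - <<'E'
from plant import ctrl
from h import *
from scipy.optimize import least_squares
def circ(xy,r=None):
    if r: f=lambda q: np.hypot(xy[:,0]-q[0],xy[:,1]-q[1])-r
    else: f=lambda q: np.hypot(xy[:,0]-q[0],xy[:,1]-q[1])-q[2]
    return least_squares(f,[*xy.mean(0),.04][:2 if r else 3],loss='soft_l1',f_scale=.001).x
for n in ['top','scene']:
    D=np.load(f'pics/{n}0.npz');p,d=D['p'],D['d'];c=ctrl.calibration(n)
    v,u=np.mgrid[0:480,0:640];P=pts(c,u,v,d)
    near=np.hypot(P[...,0]-.47,P[...,1]-.084)<.06
    rim=near&(P[...,2]>.06)
    print(n,'panel pts',rim.sum(),P[rim][:,2].max() if rim.any() else '')
    hi=near&(P[...,2]>.080)
    if hi.sum()>10:
        xy=P[hi][:,:2];k=circ(xy);print('rim circ',k,len(xy), 'z',P[hi][:,2].min(),P[hi][:,2].max())
        a=np.degrees(np.arctan2(xy[:,1]-k[1],xy[:,0]-k[0]));print(np.histogram(a,np.arange(-180,181,15))[0])
    ft=near&(abs(P[...,2]-.028)<.004)
    xy=P[ft][:,:2];r=np.hypot(xy[:,0]-.47,xy[:,1]-.084)
    print('foot top',ft.sum(), 'mean',xy.mean(0),'max r',r.max())
    if n=='top':
        cs,_=cv2.findContours((near&(P[...,2]>.02)).astype(np.uint8),cv2.RETR_EXTERNAL,cv2.CHAIN_APPROX_NONE)
        cc=max(cs,key=cv2.contourArea)[:,0];Q=P[cc[:,1],cc[:,0]];g=abs(Q[:,2]-.028)<.005
        q=plane(c,cc[g,0],cc[g,1],.028)[:,:2];print('foot circ',circ(q),circ(q,.0445),g.sum())
    # dark line
    g=cv2.cvtColor(p,cv2.COLOR_RGB2HSV)
    m=near&(g[...,2]<110)&(g[...,1]<110)&(P[...,2]>.03)
    ys,xs=np.nonzero(m); print('dark',len(xs), P[m].mean(0) if len(xs) else '')
E
python3 - <<'E'
import numpy as np,cv2
p=np.load('pics/top0.npz')['p'];im=cv2.resize(p[225:280,345:405],None,fx=10,fy=10,interpolation=cv2.INTER_NEAREST);cv2.imwrite('pics/k.png',im[...,::-1])
E
```

```text
top panel pts 172 0.09200531817850155
rim circ [0.47041596 0.08288659 0.03312704] 35 z 0.08003092400844514 0.09200531817850155
[0 0 0 0 3 1 5 5 6 3 4 1 0 0 0 0 2 0 1 1 1 0 1 1]
foot top 391 mean [0.46520694 0.08881336] max r 0.03894554779674911
foot circ [0.46913337 0.08471885 0.03744044] [0.47228842 0.07719127] 63
dark 212 [0.47224594 0.0765133  0.06160983]
scene panel pts 517 0.0923242233700472
rim circ [0.46940607 0.08474147 0.03320408] 178 z 0.08000079161727003 0.0923242233700472
[ 0  0  0  0 19 20 16  4  1  3 17  6  0  0  0  0 17 27 20 16  8  0  1  3]
foot top 424 mean [0.45206909 0.06721091] max r 0.04176646646071076
dark 372 [0.46570471 0.08559924 0.06273854]
```

View pics/k.png

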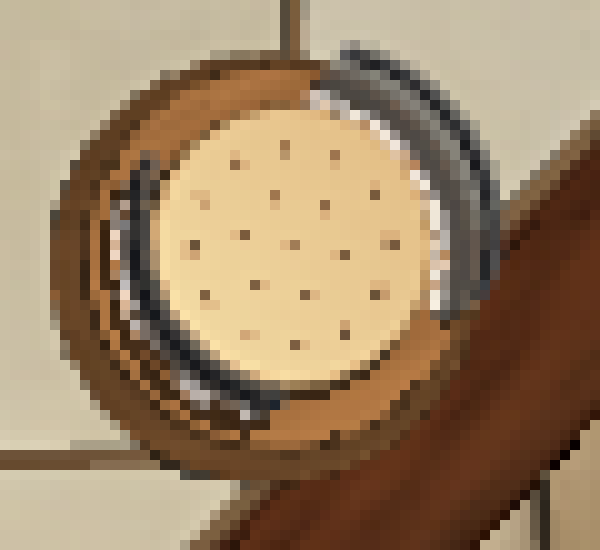

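Run:
```python
from plant import ctrl
from h import *
c=ctrl.calibration('top')
for z in (.09,.078):
  for u,v in [(379.5,230),(394,254.5),(359.8,240.5),(372.5,265.5)]:
    q=plane(c,np.array(u),np.array(v),z)[:2]-[.470,.084];print(z,(u,v),np.hypot(*q).round(4),np.degrees(np.arctan2(q[1],q[0])).round(1))
D=np.load('pics/scene0.npz');d=D['d'];c=ctrl.calibration('scene')
v,u=np.mgrid[0:480,0:640];P=pts(c,u,v,d)
q=P-[.47,.084,0];r=np.hypot(q[...,0],q[...,1]);m=(r>.029)&(r<.036)&(P[...,2]>.055)&(P[...,2]<.095)
a=np.degrees(np.arctan2(q[m][:,1],q[m][:,0]));print(np.histogram(a,np.arange(-180,181,10))[0])
```

```text
0.09 (379.5, 230) 0.0315 -12.2
0.09 (394, 254.5) 0.0357 -115.4
0.09 (359.8, 240.5) 0.0325 69.5
0.09 (372.5, 265.5) 0.0362 167.2
0.078 (379.5, 230) 0.0336 -14.4
0.078 (394, 254.5) 0.0371 -112.4
0.078 (359.8, 240.5) 0.032 66.2
0.078 (372.5, 265.5) 0.035 169.2
[ 0  0  0  0  0  0 32 51 45 37 20 22  7  6 12 17 39  1  0  0  0  0  0  0
 17 53 56 45 38 25 18  7  7 13 20  0]
```

```bash
cat >> h.py <<'E'
def togo(ctrl,target,yaw_deg=None):
    """fractions to move to target xyz with tool down and tool-y at yaw_deg"""
    o=ctrl.get_obs();M=rot(o['tool_rot']);p=np.array(o['ee_pos'])
    s=M.T@(np.array(target)-p)/.5
    t=np.zeros(3)
    if yaw_deg is not None:
        a=np.radians(yaw_deg);y=np.array([np.cos(a),np.sin(a),0]);z=np.array([0,0,-1.]);x=np.cross(y,z)
        t=R.from_matrix(M.T@np.stack([x,y,z],1)).as_rotvec()/(np.pi/4)
    yw=np.degrees(np.arctan2(M[1,1],M[0,1]))
    print('t',round(o['time_s'],2),'at',p.round(4),'yaw',yw.round(2),'tilt z',M[:,2].round(4),'grip',round(o['grip_width'],4),'F',np.round(o['wrist_force'],1))
    print('rows:',s.round(4),t.round(4))
E
python3 - <<'E'
from plant import ctrl
from h import *
togo(ctrl,[.4385,.2217,.14],26)
D=np.load('pics/top0.npz');c=ctrl.calibration('top')
v,u=np.mgrid[0:480,0:640];P=pts(c,u,v,D['d'])
m=(P[...,1]>0)&(P[...,1]<.42)&(P[...,0]<.6)&(P[...,0]>.3)&(P[...,2]>.1); print(m.sum(),P[m].min(0) if m.any() else '')
m=(P[...,1]>.2)&(P[...,1]<.4)&(P[...,2]>.1)&(P[...,0]>.45);print(P[m][:,0].min() if m.any() else'')
E
```

```text
t 0.1 at [0.2459 0.4917 0.2382] yaw 63.43 tilt z [-8.e-04 -1.e-03 -1.e+00] grip 0.0877 F [-0.3 -0.2 -0.7]
rows: [-0.5861 -0.3104  0.1967] [-1.600e-03  2.000e-04  8.317e-01]
47359 [0.3743988  0.0493109  0.10191407]
0.5409449049055579
```

```bash
python3 - <<'E'
from plant import ctrl
from h import *
for n in ['top','scene']:
    D=np.load(f'pics/{n}0.npz');c=ctrl.calibration(n)
    v,u=np.mgrid[0:480,0:640];P=pts(c,u,v,D['d']);P[D['d']<=0]=9
    for lo in np.arange(.1,.46,.03):
        m=(P[...,1]>lo)&(P[...,1]<lo+.03)&(P[...,2]>.08)&(P[...,2]<.35)&(P[...,0]>.46)&(P[...,0]<.8)
        if m.sum()>5: print(n,lo.round(2),np.percentile(P[m][:,0],2).round(3),P[m][:,2].max().round(3),m.sum())
E
python3 -m jog '[-0.586,-0.31,0.197,0,0,0.832,-0.586,-0.31,0.197,0,0,0.832,-0.586,-0.31,0.197,0,0,0.832,-0.586,-0.31,0.197,0,0,0.832,-0.586,-0.31,0.197,0,0,0.832,-0.586,-0.31,0.197,0,0,0.832,-0.586,-0.31,0.197,0,0,0.832,-0.586,-0.31,0.197,0,0,0.832,-0.586,-0.31,0.197,0,0,0.832,-0.586,-0.31,0.197,0,0,0.832,-0.586,-0.31,0.197,0,0,0.832]' -1
python3 - <<'E'
from plant import ctrl
from h import *
togo(ctrl,[.4385,.2217,.14],26)
c=ctrl.calibration('wrist');p,d=ctrl.camera('wrist');cv2.imwrite('pics/w1.png',p[...,::-1]);np.savez('pics/w1.npz',p=p,d=d,**c)
print(c)
E
```

```text
top 0.1 0.47 0.106 19
top 0.22 0.637 0.199 76
top 0.25 0.622 0.231 498
top 0.28 0.619 0.233 534
top 0.31 0.621 0.229 340
top 0.34 0.638 0.185 31
top 0.4 0.578 0.103 156
top 0.43 0.569 0.104 531
scene 0.1 0.469 0.182 1048
scene 0.13 0.709 0.182 920
scene 0.16 0.709 0.182 873
scene 0.19 0.715 0.18 174
scene 0.22 0.634 0.231 699
scene 0.25 0.622 0.231 2408
scene 0.28 0.618 0.231 1027
scene 0.31 0.621 0.232 585
scene 0.34 0.644 0.231 71
scene 0.4 0.575 0.103 198
scene 0.43 0.567 0.105 258
time_s: 1.02
ee_pos: [0.4385, 0.2223, 0.1401]
tool_rot: [-0.0, 0.531, 0.848, -0.0]
wrist_force: [-0.6, 0.3, 0.3]
grip_width: 0.0881
t 1.02 at [0.4385 0.2223 0.1401] yaw 25.91 tilt z [-1.e-03  1.e-04 -1.e+00] grip 0.0881 F [-0.6  0.3  0.3]
rows: [-0.0011 -0.0005  0.0002] [-0.0011 -0.0007 -0.002 ]
{'fx': 336.47111081583455, 'fy': 336.47111081583455, 'cx': 320.0402878538954, 'cy': 236.15791590761788, 'eye': array([0.40165093, 0.29597791, 0.28724603]), 'rotation': array([ 0.96185398, -0.15541666, -0.03583656,  0.22225734])}
```

View pics/w1.png

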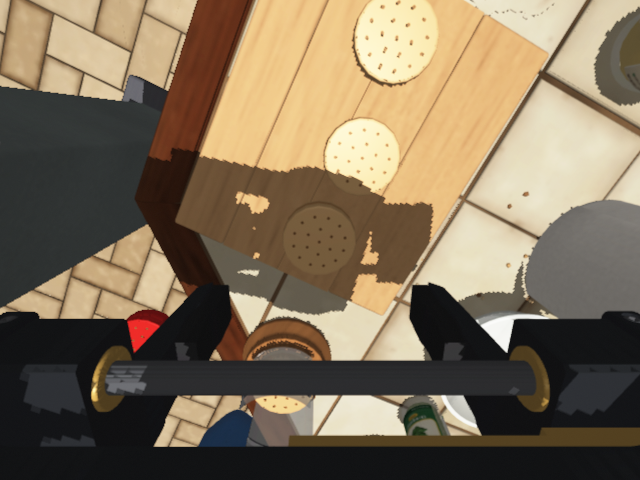

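The wrist view shows thick b3 centred between the fingers at (319,240), thin b2 at (362,155), thin b1 at (396,40), and the keeper at (288,345). I cross-check b3 with a ray.

Run:
```python
from plant import ctrl
from h import *
D=np.load('pics/w1.npz');c={k:D[k] for k in ['fx','fy','cx','cy','eye','rotation']};p,d=D['p'],D['d']
v,u=np.mgrid[0:480,0:640];P=pts(c,u,v,d)
for (a,b,z,n) in [(319,240,.048,'b3'),(362,155,.038,'b2')]:
    m=(abs(P[...,2]-z)<.0045)&(abs(u-a)<60)&(abs(v-b)<60)
    nn,l=cv2.connectedComponents(m.astype(np.uint8));s=l==l[b,a];ys,xs=np.nonzero(s)
    print(n,s.sum(),plane(c,xs,ys,z).mean(0).round(4),'size',np.ptp(plane(c,xs,ys,z),axis=0).round(4),np.median(P[s][:,2]).round(4))
togo(ctrl,[.4385,.2217,.031],26)
```

```text
b3 4051 [0.4372 0.2218 0.048 ] size [0.0553 0.056  0.    ] 0.0491
b2 4677 [0.4384 0.2892 0.038 ] size [0.0554 0.0549 0.    ] 0.0391
t 1.07 at [0.4382 0.223  0.1405] yaw 26.01 tilt z [-2.e-04  3.e-04 -1.e+00] grip 0.0882 F [-0.4 -0.1 -0.5]
rows: [-0.0027 -0.0005  0.2189] [-0.0001 -0.0005  0.0002]
```

```bash
python3 -m jog '[-0.002,-0.001,0.08,0,0,0,-0.002,-0.001,0.14,0,0,0,-0.002,-0.001,0.18,0,0,0,-0.002,-0.001,0.205,0,0,0,-0.002,-0.001,0.216,0,0,0,-0.002,-0.001,0.216,0,0,0]' -1
python3 -m jog '[0,0,0,0,0,0,0,0,0,0,0,0,0,0,0,0,0,0,0,0,0,0,0,0,0,0,0,0,0,0,0,0,0,0,0,0]' 0.8 15
```

```text
time_s: 1.57
ee_pos: [0.4378, 0.2222, 0.0319]
tool_rot: [-0.0, 0.529, 0.849, -0.0]
wrist_force: [0.3, 0.3, 0.4]
grip_width: 0.0881
time_s: 2.07
ee_pos: [0.4389, 0.2211, 0.0327]
tool_rot: [0.0, 0.53, 0.848, 0.0]
wrist_force: [-1.4, 0.6, 3.4]
grip_width: 0.0556
```

```bash
python3 -m jog '[0,0,-0.02,0,0,0,0,0,-0.07,0,0,0,0,0,-0.14,0,0,0,0,0,-0.20,0,0,0,0,0,-0.2,0,0,0]'
python3 - <<'E'
from plant import ctrl
from h import *
togo(ctrl,[.470,.084,.125],26)
E
```

```text
time_s: 2.48
ee_pos: [0.4409, 0.2216, 0.1373]
tool_rot: [0.003, 0.53, 0.848, 0.003]
wrist_force: [1.0, -0.0, -0.1]
grip_width: 0.0554
t 2.48 at [0.4409 0.2216 0.1373] yaw 25.99 tilt z [ 0.0091  0.0021 -1.    ] grip 0.0554 F [ 1.  -0.  -0.1]
rows: [-0.2729 -0.0684  0.0245] [ 0.0116  0.0027 -0.0003]
```

```bash
python3 -m jog '[-0.07,-0.016,0,0,0,0,-0.14,-0.032,0,0,0,0,-0.21,-0.048,0,0,0,0,-0.25,-0.058,0,0,0,0,-0.275,-0.064,0,0,0,0,-0.275,-0.064,0,0,0,0,-0.275,-0.064,0,0,0,0,-0.275,-0.064,0,0,0,0]'
python3 - <<'E'
from plant import ctrl
from h import *
togo(ctrl,[.470,.084,.135],26)
for n in ['wrist','top','scene']:
    c=ctrl.calibration(n);p,d=ctrl.camera(n);np.savez(f'pics/{n}2.npz',p=p,d=d,**c);cv2.imwrite(f'pics/{n}2.png',p[...,::-1])
    if n=='scene': cv2.imwrite('pics/scene2c.png',cv2.resize(p[180:340,260:420],None,fx=3.5,fy=3.5,interpolation=cv2.INTER_CUBIC)[...,::-1])
togo(ctrl,[.470,.084,.135],26)
E
```

```text
time_s: 3.15
ee_pos: [0.4698, 0.0842, 0.132]
tool_rot: [-0.0, 0.53, 0.848, -0.0]
wrist_force: [0.5, 0.0, -0.2]
grip_width: 0.0555
t 3.15 at [0.4698 0.0842 0.132 ] yaw 26.01 tilt z [-7.e-04  3.e-04 -1.e+00] grip 0.0555 F [ 0.5  0.  -0.2]
rows: [-0.0005  0.0002 -0.006 ] [-0.0006 -0.0007  0.0002]
t 3.3 at [0.4699 0.0844 0.1322] yaw 26.07 tilt z [-2.e-04  1.e-04 -1.e+00] grip 0.0555 F [ 0.2 -0.6  0. ]
rows: [-0.0007 -0.0002 -0.0056] [-0.0002 -0.0002  0.0015]
```

View pics/wrist2.png

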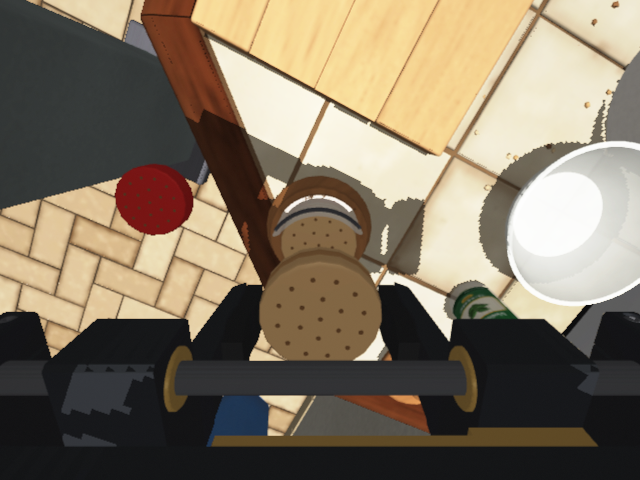

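View pics/scene2c.png

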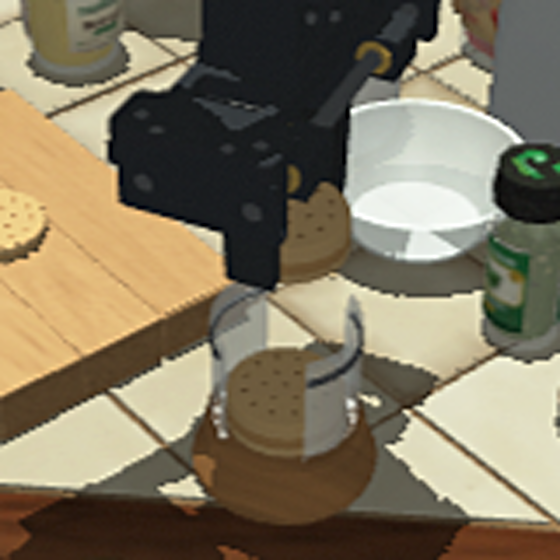

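The wrist view shows the held biscuit at (320,310) and the near panel centred at u≈319, symmetric about the tool, so the slot yaw fits. I measure the held biscuit against the keeper in the same image.

Run:
```python
from h import *
from scipy.optimize import least_squares
D=np.load('pics/wrist2.npz');c={k:D[k] for k in ['fx','fy','cx','cy','eye','rotation']};p,d=D['p'],D['d']
v,u=np.mgrid[0:480,0:640];P=pts(c,u,v,d);P[d<=0]=9
print(P[310,320],P[235,318])
m=(abs(P[...,2]-P[310,320,2])<.004)&(abs(u-320)<58)&(abs(v-305)<55);xs,ys=u[m],v[m];Q=P[m]
print('held z',np.median(Q[:,2]),'x,y range',Q[:,:2].min(0),Q[:,:2].max(0))
lm=lambda xy,r:least_squares(lambda q:np.hypot(xy[:,0]-q[0],xy[:,1]-q[1])-r,xy.mean(0),loss='soft_l1',f_scale=.001)
cs,_=cv2.findContours(m.astype(np.uint8),0,1);cc=max(cs,key=cv2.contourArea)[:,0];cc=cc[cc[:,1]<340]
zt=np.median(Q[:,2]);r=lm(plane(c,cc[:,0],cc[:,1],zt)[:,:2],.028);print('held centre',r.x,np.abs(r.fun).mean())
# rim points in depth
q=np.hypot(P[...,0]-.47,P[...,1]-.084)
m=(q<.04)&(P[...,2]>.055)&(P[...,2]<.1)&(v<260)
print('panel',m.sum());xy=P[m][:,:2];s=np.hypot(*(xy-[.47,.084]).T)
k=lm(xy[s>.028],.0325);print(k.x,np.abs(k.fun).mean(),P[m][:,2].min(),P[m][:,2].max())
a=np.degrees(np.arctan2(xy[:,1]-.084,xy[:,0]-.47));print('ang',np.percentile(a[s>.028],[2,98]))
# foot
m=(q<.055)&(abs(P[...,2]-.028)<.004)&(v<260);cs,_=cv2.findContours(m.astype(np.uint8),0,1);cc=max(cs,key=cv2.contourArea)[:,0]
w=plane(c,cc[:,0],cc[:,1],.028)[:,:2];g=np.hypot(*(w-[.47,.084]).T)>.037;k=lm(w[g],.0445);print('foot',g.sum(),k.x,np.abs(k.fun).mean())
```

```text
[0.46702256 0.08799066 0.14837261] [0.46471351 0.08944608 0.04923305]
held z 0.1483805449643861 x,y range [0.44142683 0.05756864] [0.49655458 0.112083  ]
held centre [0.46881644 0.08476174] 0.0009351059643016662
panel 905
[0.4688668  0.08210585] 0.0015347763884688917 0.05505442418646059 0.09188099456138316
ang [ 67.79548221 171.05022133]
foot 137 [0.47623867 0.08113402] 0.0015886628286651823
```

```bash
python3 -m jog '[0,0,0.03,0,0,0,0,0,0.06,0,0,0,0,0,0.08,0,0,0,0,0,0.09,0,0,0,0,0,0.10,0,0,0,0,0,0.11,0,0,0,0,0,0.115,0,0,0]' 
python3 -m jog '[0,0,0.008,0,0,0,0,0,0.016,0,0,0,0,0,0.022,0,0,0,0,0,0.022,0,0,0]'
```

```text
time_s: 3.88
ee_pos: [0.4702, 0.0837, 0.0745]
tool_rot: [0.0, 0.53, 0.848, 0.0]
wrist_force: [0.1, -0.2, -0.5]
grip_width: 0.0558
time_s: 4.22
ee_pos: [0.47, 0.0834, 0.0633]
tool_rot: [-0.0, 0.53, 0.848, -0.0]
wrist_force: [-0.3, 0.1, -0.6]
grip_width: 0.0556
```

No contact so far. I go on down to just touching (TCP ≈ .052).

```bash
python3 -m jog '[0,0,0.006,0,0,0,0,0,0.012,0,0,0,0,0,0.017,0,0,0,0,0,0.02,0,0,0,0,0,0.02,0,0,0]' 
python3 -m jog '[0,0,0.002,0,0,0,0,0,0.003,0,0,0,0,0,0.003,0,0,0]'
```

```text
time_s: 4.63
ee_pos: [0.4701, 0.0834, 0.0534]
tool_rot: [-0.0, 0.53, 0.848, -0.0]
wrist_force: [1.2, -0.7, -0.0]
grip_width: 0.0554
time_s: 4.88
ee_pos: [0.4703, 0.0834, 0.0527]
tool_rot: [0.0, 0.53, 0.848, 0.0]
wrist_force: [-1.4, 0.3, 5.0]
grip_width: 0.0555
```

Contact at 5 N, and at the expected height. Release with a 68 mm opening, then lift.

```bash
python3 -m jog '[0,0,0,0,0,0,0,0,0,0,0,0,0,0,0,0,0,0,0,0,0,0,0,0]' -0.55
python3 -m jog '[0,0,-0.01,0,0,0,0,0,-0.04,0,0,0,0,0,-0.09,0,0,0,0,0,-0.15,0,0,0,0,0,-0.18,0,0,0,0,0,-0.18,0,0,0]'
python3 - <<'E'
from plant import ctrl
from h import *
togo(ctrl,[.439,.2892,.13],26)
p,d=ctrl.camera('scene')
np.savez('pics/scene3.npz',p=p,d=d)
cv2.imwrite('pics/scene3c.png',cv2.resize(p[180:340,180:420],None,fx=3.3,fy=3.3,interpolation=cv2.INTER_CUBIC)[...,::-1])
E
```

```text
time_s: 5.22
ee_pos: [0.4703, 0.0834, 0.0522]
tool_rot: [0.0, 0.53, 0.848, 0.0]
wrist_force: [-0.5, -0.1, 0.3]
grip_width: 0.0682
time_s: 5.72
ee_pos: [0.4716, 0.0834, 0.1456]
tool_rot: [0.003, 0.53, 0.848, 0.002]
wrist_force: [1.0, 0.5, 0.8]
grip_width: 0.0682
t 5.72 at [0.4716 0.0834 0.1456] yaw 25.99 tilt z [ 6.5e-03 -4.0e-04 -1.0e+00] grip 0.0682 F [1.  0.5 0.8]
rows: [0.3986 0.1216 0.0305] [ 0.0072  0.0041 -0.0002]
```

View pics/scene3c.png

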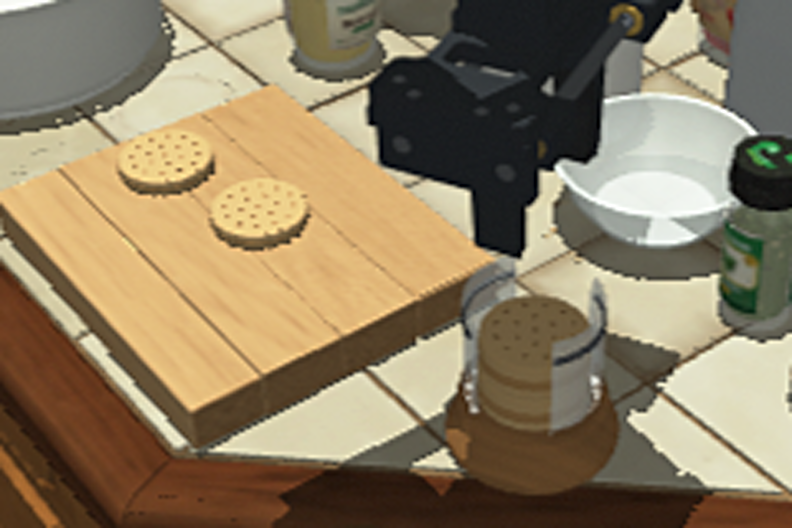

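The second thick biscuit lies flat in the keeper, just below the line (crop 535,325), and b2 is undisturbed. Now thin b2.

```bash
python3 -m jog '[0.08,0.025,0,0,0,0,0.16,0.05,0,0,0,0,0.24,0.075,0,0,0,0,0.32,0.1,0,0,0,0,0.37,0.115,0.01,0,0,0,0.397,0.124,0.02,0,0,0,0.397,0.124,0.02,0,0,0,0.397,0.124,0.02,0,0,0]' -1
python3 - <<'E'
from plant import ctrl
from h import *
D=None
c=ctrl.calibration('wrist');p,d=ctrl.camera('wrist');cv2.imwrite('pics/w4.png',p[...,::-1])
v,u=np.mgrid[0:480,0:640];P=pts(c,u,v,d)
m=(abs(P[...,2]-.0385)<.0045)&(abs(u-320)<60)&(abs(v-240)<60)
nn,l,st,ce=cv2.connectedComponentsWithStats(m.astype(np.uint8));i=1+np.argmax(st[1:,4]);ys,xs=np.nonzero(l==i)
print(ce[i],st[i],plane(c,xs,ys,.038).mean(0),np.ptp(plane(c,xs,ys,.038),axis=0))
togo(ctrl,[.439,.2892,.031],26)
E
```

```text
time_s: 6.43
ee_pos: [0.4383, 0.289, 0.131]
tool_rot: [-0.001, 0.529, 0.848, -0.001]
wrist_force: [0.6, -0.0, 0.1]
grip_width: 0.0883
[322.22007913 238.51310584] [ 286  204   74   70 4044] [0.43862218 0.28977486 0.038     ] [5.52409523e-02 5.57921688e-02 5.55111512e-17]
t 6.48 at [0.4387 0.2884 0.1315] yaw 25.99 tilt z [-1.6e-03 -9.0e-04 -1.0e+00] grip 0.088 F [ 0.7 -1.7  0.6]
rows: [0.0013 0.0016 0.201 ] [-0.0023  0.0002 -0.0002]
```

View pics/w4.png

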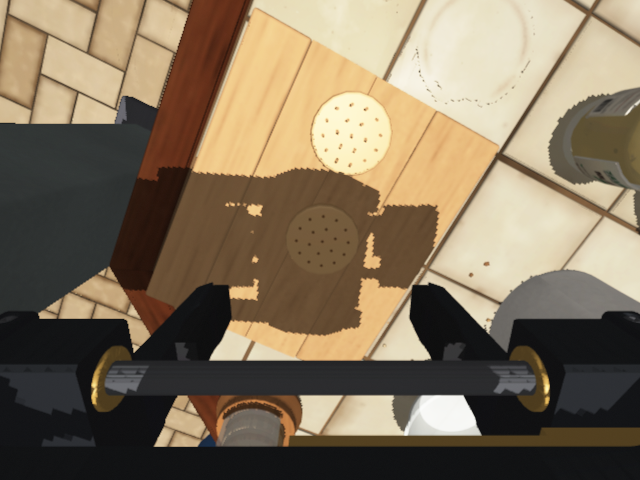

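Thin b2 is centred between the fingers at (322,239), and its ray agrees within 1 mm. Descend and grip.

```bash
python3 -m jog '[0.001,0.001,0.07,0,0,0,0.002,0.001,0.13,0,0,0,0.002,0.001,0.17,0,0,0,0.002,0.001,0.193,0,0,0,0.002,0.001,0.2,0,0,0,0.002,0.001,0.2,0,0,0]' -1
python3 -m jog '[0,0,0,0,0,0,0,0,0,0,0,0,0,0,0,0,0,0,0,0,0,0,0,0,0,0,0,0,0,0,0,0,0,0,0,0]' 0.8 12
python3 -m jog '[0,0,-0.02,0,0,0,0,0,-0.07,0,0,0,0,0,-0.14,0,0,0,0,0,-0.20,0,0,0,0,0,-0.21,0,0,0,0,0,-0.21,0,0,0,0,0,-0.21,0,0,0]'
python3 - <<'E'
from plant import ctrl
from h import *
togo(ctrl,[.470,.0835,.14],26)
E
```

```text
time_s: 6.98
ee_pos: [0.4391, 0.289, 0.0318]
tool_rot: [-0.0, 0.531, 0.848, -0.001]
wrist_force: [0.1, -0.5, 0.3]
grip_width: 0.0882
time_s: 7.48
ee_pos: [0.4391, 0.2902, 0.0327]
tool_rot: [0.0, 0.53, 0.848, 0.0]
wrist_force: [-0.8, 0.3, 4.1]
grip_width: 0.0556
time_s: 8.07
ee_pos: [0.4386, 0.29, 0.137]
tool_rot: [-0.0, 0.53, 0.848, -0.0]
wrist_force: [0.2, 0.7, -1.4]
grip_width: 0.0553
t 8.07 at [0.4386 0.29   0.137 ] yaw 25.99 tilt z [-4.e-04 -1.e-04 -1.e+00] grip 0.0553 F [ 0.2  0.7 -1.4]
rows: [-0.3988 -0.1246 -0.006 ] [-0.0005 -0.0001 -0.0002]
```

```bash
python3 -m jog '[-0.08,-0.025,0,0,0,0,-0.16,-0.05,0,0,0,0,-0.24,-0.075,0,0,0,0,-0.32,-0.1,0,0,0,0,-0.37,-0.115,0,0,0,0,-0.398,-0.125,0,0,0,0,-0.398,-0.125,0,0,0,0,-0.398,-0.125,0,0,0,0]'
python3 - <<'E'
from plant import ctrl
from h import *
togo(ctrl,[.470,.0835,.072],26)
c=ctrl.calibration('wrist');p,d=ctrl.camera('wrist');cv2.imwrite('pics/w5.png',p[...,::-1])
v,u=np.mgrid[0:480,0:640];P=pts(c,u,v,d);P[d<=0]=9
zt=P[310,320,2];m=(abs(P[...,2]-zt)<.004)&(abs(u-320)<60)&(abs(v-305)<56);Q=P[m]
print('held z',np.median(Q[:,2]),Q[:,:2].min(0),Q[:,:2].max(0))
E
```

```text
time_s: 8.73
ee_pos: [0.4694, 0.0836, 0.1361]
tool_rot: [-0.001, 0.531, 0.848, -0.001]
wrist_force: [0.6, 0.4, 0.3]
grip_width: 0.0555
t 8.73 at [0.4694 0.0836 0.1361] yaw 25.89 tilt z [-2.8e-03  4.0e-04 -1.0e+00] grip 0.0555 F [0.6 0.4 0.3]
rows: [-0.0009  0.0012  0.1281] [-0.003  -0.002  -0.0025]
held z 0.1424781582855148 [0.43943298 0.05464207] [0.49795448 0.11013456]
```

View pics/w5.png

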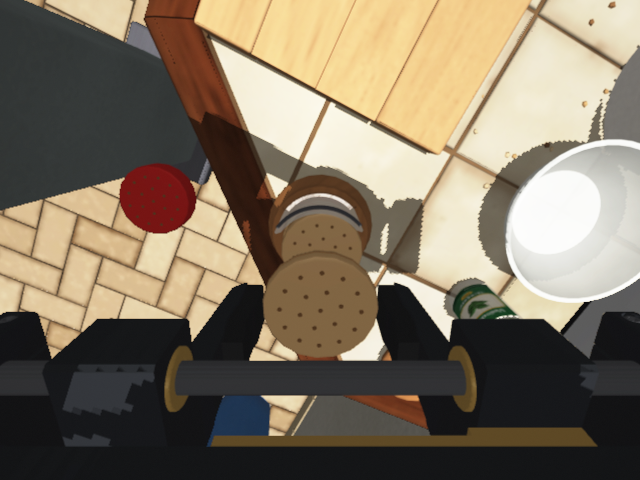

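The held thin biscuit at (320,305) is flat, its top at z .142, and centred over the keeper. Lower it gently.

```bash
python3 -m jog '[0,0,0.03,0,0,0,0,0,0.055,0,0,0,0,0,0.07,0,0,0,0,0,0.08,0,0,0,0,0,0.09,0,0,0,0,0,0.1,0,0,0,0,0,0.11,0,0,0,0,0,0.117,0,0,0,0,0,0.122,0,0,0,0,0,0.125,0,0,0,0,0,0.125,0,0,0]'
```

```text
time_s: 9.7
ee_pos: [0.47, 0.0839, 0.0746]
tool_rot: [-0.0, 0.53, 0.848, -0.0]
wrist_force: [-0.1, 0.9, 0.6]
grip_width: 0.0554
```

```bash
python3 -m jog '[0,0,0.002,0,0,0,0,0,0.004,0,0,0,0,0,0.004,0,0,0]'; python3 -m jog '[0,0,0.002,0,0,0,0,0,0.002,0,0,0]'
```

```text
time_s: 9.95
ee_pos: [0.47, 0.0839, 0.0727]
tool_rot: [0.0, 0.53, 0.848, 0.0]
wrist_force: [-0.1, -0.1, -0.3]
grip_width: 0.0553
time_s: 10.12
ee_pos: [0.4701, 0.0839, 0.0724]
tool_rot: [0.0, 0.53, 0.848, 0.0]
wrist_force: [-2.6, -0.0, 6.7]
grip_width: 0.0552
```

Contact at TCP .0724, as expected. Release and lift clear.

```bash
python3 -m jog '[0,0,0,0,0,0,0,0,0,0,0,0,0,0,0,0,0,0,0,0,0,0,0,0]' -0.55
python3 -m jog '[0,0,-0.01,0,0,0,0,0,-0.04,0,0,0,0,0,-0.09,0,0,0,0,0,-0.15,0,0,0,0,0,-0.22,0,0,0,0,0,-0.26,0,0,0,0.1,0,-0.26,0,0,0,0.18,0,-0.26,0,0,0,0.26,0,-0.26,0,0,0,0.3,0,-0.26,0,0,0,0.3,0,-0.26,0,0,0,0.3,0,-0.26,0,0,0]'
python3 - <<'E'
from plant import ctrl
from h import *
togo(ctrl,[.439,.2892,.13],26)
for n in ['top','scene']:
    p,d=ctrl.camera(n);c=ctrl.calibration(n);v,u=np.mgrid[0:480,0:640];P=pts(c,u,v,d);P[d<=0]=9
    r=np.hypot(P[...,0]-.47,P[...,1]-.084);m=(r<.024)&(P[...,2]>.06)&(P[...,2]<.1)&(p[...,0].astype(int)-p[...,2]>30)
    if m.sum()>50:
        A=np.c_[P[m][:,:2]-[.47,.084],np.ones(m.sum())];k=np.linalg.lstsq(A,P[m][:,2],rcond=None)[0];print(n,m.sum(),'top z/slopes',k[2].round(4),k[:2].round(3))
    if n=='scene': cv2.imwrite('pics/scene6.png',cv2.resize(p[170:340,180:480],None,fx=2.6,fy=2.6,interpolation=cv2.INTER_CUBIC)[...,::-1])
    else: cv2.imwrite('pics/top6.png',cv2.resize(p[130:335,195:455],None,fx=2.9,fy=2.9,interpolation=cv2.INTER_CUBIC)[...,::-1])
E
```

```text
time_s: 10.45
ee_pos: [0.47, 0.0839, 0.0717]
tool_rot: [-0.0, 0.53, 0.848, -0.0]
wrist_force: [-0.0, -0.2, -1.0]
grip_width: 0.0679
time_s: 11.45
ee_pos: [0.4037, 0.2195, 0.2021]
tool_rot: [0.0, 0.529, 0.849, 0.0]
wrist_force: [0.4, -0.7, 0.4]
grip_width: 0.0681
t 11.45 at [0.4037 0.2195 0.2021] yaw 26.14 tilt z [ 4.e-04 -1.e-04 -1.e+00] grip 0.0681 F [ 0.4 -0.7  0.4]
rows: [0.0941 0.1247 0.1442] [0.0004 0.0003 0.0031]
top 509 top z/slopes 0.0786 [ 0.    -0.001]
scene 459 top z/slopes 0.0797 [ 0.001 -0.004]
```

View pics/scene6.png

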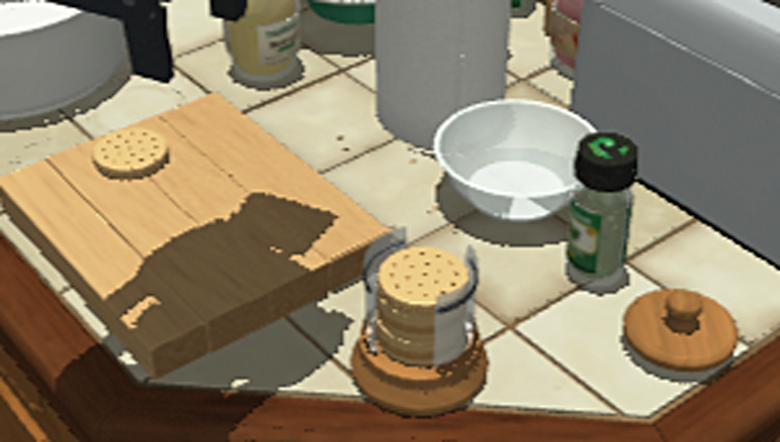

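View pics/top6.png

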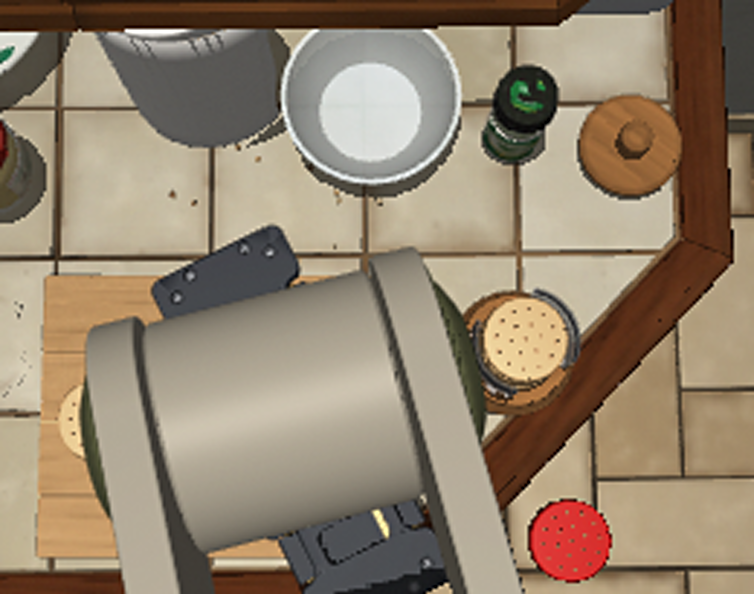

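The stack top is level with the line at z ≈ .079 (target .078) and flat (slopes ≤ .004). The last thin biscuit lies on the board, and the jar and lid are in place. The robot is clear.

```bash
python3 -c "
from plant import ctrl
print(ctrl.job_done())"
```

```text
the job is handed in; nothing more can be done
None
```

The keeper is filled to its line. It already held a thick biscuit, so I added the thick one and one thin one from the board (20 + 20 + 10 = 50 mm). Each was lowered until it touched at about 5–7 N, then released.

My last checks before handing in at about 11.5 s:
- **Height:** the top of the stack measured z = 0.0786 m from the top camera and 0.0797 m from the scene camera. The line is at 0.078 m and the limit is ±4 mm.
- **Flatness:** tilt of the top face was 0.004 rad or less.
- **Everything else:** the other thin biscuit still lies flat on the board. The lid and spice jar look undisturbed, and the gripper was about 0.2 m up and clear.

One measurement disagreed: circle fits to the keeper's foot put its axis up to 7 mm off. I didn't use those fits and relied on the panel and rim fits, which agreed within about 2 mm, and both biscuits went in without touching the panels.

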